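# Clear the check block and hold a hardness probe square on the marked spot

### The job

The round steel check block is lying on top of the marked spot of the tilted test plate: take it off and lower it, without dropping it, into its own well, the one of the three wooden trays that it fits closely. Then take the hardness probe out of its holder and put its sprung tip on the centre of the marked spot with the probe square to the sloping plate, pressing lightly so that the tip is pushed in about half its stroke and never hard. Finish while still holding the probe there in the gripper, and leave the other things on the table as they are.

Things in the scene. Friction and masses are not known exactly. Their poses are not given: they have to be found in the camera images.
- block_center (a point): Centre of the check block: a plain steel disc, 50 mm in diameter, 25 mm high, about 0.4 kg; this point is half-way up, z is the disc's axis (either face may be up). It starts lying flat on the sloping plate against the stop strip, over the marked spot, its centre 8.5 mm down the slope from the spot.
- spot (a point): Centre of the marked spot, on the test plate's surface: a black ring of 16 mm diameter with a cross through it. z is the plate's outward normal, leaning 15 degrees (0.26 rad) from vertical, roughly towards the robot; x points up the slope, y is level across the plate. About 51 mm above the table, 20 mm down the slope from the plate's middle and 34 mm from the stop strip.
- tray_mid_hole0 (a point): Centre of the check block's own well, at its mouth, level with the tray's top. The tray is a fixed wooden block 84 x 84 mm, 20 mm high, with one round well 53 mm in diameter and 12 mm deep (floor 8 mm above the table), so the seated block stands 13 mm proud. z is up.
- tray_big_hole0 (a point): Same, for the tray of a larger block: well 65 mm in diameter, 12 mm deep, empty and to be left empty.
- tray_small_hole0 (a point): Same, for the tray of a smaller block: well 39 mm in diameter, 12 mm deep; its 36 mm disc, 25 mm high, is already in it and stays there.
- probe_grip (a point): Point on the hardness probe's axis in the middle of its grip, 100 mm above the tip at rest and 36 mm below the probe's top; z points along the probe from tip to top, x and y are square to the flat sides of the grip (26 x 26 mm, 76 mm long). The probe starts upright in its holder; lift it at least 55 mm to draw it out.
- probe_tip (a point): The rounded end of the probe's sprung steel tip, 6 mm in diameter, on the probe's axis; it moves with the tip as that is pushed in. Axes as the probe's.
- probe_plunger (a joint): How far the sprung tip is pushed into the probe, in m: 0 at rest, 0.012 fully in. It starts to move at about 2 N, takes about 5 N at half stroke (6 mm) and about 8 N when fully in, where it meets a hard stop.
- holder: The probe's holder: a fixed grey block 70 x 70 mm, 60 mm high, with an upright 27 mm hole through its centre. Origin at the centre of its underside, z up.
- small_block: Bystander: smaller steel disc, 36 mm in diameter, 25 mm high, in its own tray's well. Origin at the centre of its underside.
- loupe: Bystander: black eyeglass loupe, 40 mm in diameter, 34 mm high. Origin at the centre of its underside.
- oil_bottle: Bystander: small white bottle, 36 mm in diameter, 75 mm high. Origin at the centre of its underside.
- ring_gauge: Bystander: steel ring, 56 mm outside, 32 mm bore, 18 mm high, lying flat. Origin at the centre of its underside.
- check_block: The check block as a body (origin at the centre of one flat face; see block_center).
- probe: The probe, 136 mm long, 0.18 kg: black cap, square grey grip, black collar 36 mm in diameter with its underside 50 mm above the tip, metal barrel 24 mm in diameter, nose, sprung tip. Origin at the end of the tip at rest, z from tip to top. At the start the collar rests on the holder's top, the tip 10 mm above the table.
- plate: The fixed test plate: aluminium slab 120 mm along the slope, 80 mm across, 12 mm thick, on a dark steel base 150 x 90 mm. A stop strip stands 8 mm above it across its lower end; two 3 mm screw heads near its upper corners. Origin at the centre of its underside, axes as the spot's.
Mind the look-alikes: they are no part of the job. What is shaped like the probe but blue or red is not meant.

How it is judged:
On the way, in this order (a step that is already met when the one before it is completed fails the run):
1. the check block is lowered into its own well while still held (contact force between check_block and the fingers above 1 N and horizontal distance between block_center and tray_mid_hole0 below 0.006 m and z of block_center in the frame of tray_mid_hole0 below 0.0105 m), for 0.04 s.
2. the check block is released, flat at the bottom of its own well (horizontal distance between block_center and tray_mid_hole0 below 0.004 m and z of block_center in the frame of tray_mid_hole0 between -0.003 and 0.0035 m and angle between the z axis of block_center and the z axis of tray_mid_hole0, either way round below 0.09 rad and contact force between check_block and the fingers below 0.1 N and linear speed of check_block below 0.01 m/s), for 0.2 s.
3. the probe is drawn out of its holder, held by the gripper (z of probe_tip in the frame of holder above 0.062 m and contact force between probe and the fingers above 1 N), for 0.1 s.
At the end, for the whole second after the job is handed in: The gripper holds the probe: tip within 5 mm of the spot's centre, axis within 6 degrees of the plate's normal, tip pushed in 3 to 9.5 mm (1.5 to 10 N), at rest, clear of its holder. The check block is released in its own well: within 4 mm of the axis, 3 mm of seated height, 5 degrees of flat (all of step 2 and distance between probe_tip and spot below 0.005 m and angle between the z axis of probe and the z axis of spot, either way round below 0.105 rad and z of probe_grip in the frame of spot above 0.08 m and value of joint probe_plunger between 0.003 and 0.0095 m and contact force between probe and plate between 1.5 and 10 N and contact force between probe and the fingers above 1 N and contact force between probe and holder below 0.1 N and linear speed of probe below 0.01 m/s); the arm keeps its last pose, push and grip.
It fails at once if the probe is pressed hard on the plate (over 20 N) (contact force between probe and plate above 20 N).
It fails at once if a bystander is moved more than 15 mm (distance of any of small_block, loupe, oil_bottle, ring_gauge from where it was at the start of the episode above 0.015 m).
It also fails if it takes over 64 s, if anything falls off the work surface, if the arm or the gripper's body presses on something with over 40 N, if the wrist force passes 120 N, or if a joint passes its speed limit or range.

### The arm

A 6-joint arm with a two-finger parallel gripper is mounted at the origin on the work surface. World frame = base frame: x ahead of the robot, y to its left, z up, the work surface at z = 0. Lengths are in m, angles in rad, forces in N, time in s.
With the tool pointing down it reaches from about 0.35 to 0.775 m from the base axis. Payload 5.5 kg.
Tool frame: the origin (TCP) lies at the very end of the fingers, on their centre line; the grasp point (between the pads) lies 19 mm behind it (grip_point_offset is the distance from the TCP to the grasp point, in m); z points along the fingers, y is the direction in which the jaws open and shut (so a half turn about z gives the same grasp; the last joint's range is limited). The gripper opens to 85 mm and grips with 20 to 120 N. Pads are 22 mm wide; open, the fingers measure 114 mm over their backs; the gripper's body (76 mm by 85 mm) begins 54 mm behind the grasp point. The pads swing forward as they close: fully open they stand 13 mm farther back than shut.
Start: joints at [1.121, 0.313, 0.046, 1.304, 0, 1.431], TCP at [0.175, 0.548, 0.203] pointing down, gripper open.
Joint ranges: [-2.76, 2.76], [-0.86, 1.69], [-1.03, 1.26], [-2.2, 2.34], [-1.47, 1.5], [-3.14, 3.14]. Speed limits (rad/s): [2.57, 2.57, 3.14, 3.14, 3.14, 3.14].

### API

Orientations are given as a unit quaternion [w, x, y, z].
In Python, from workcell import * gives the robot as it stands.
- The arm moves only by the shell command python3 -m crank 'ROWS' [OPENING] [FORCE]. ROWS is a JSON object of lists of equal length, an entry for each row: "travel": the shift along the tool's x, y, z in units of 40 mm (1.0 is 40 mm), a list of three; "turn": the turn about the tool's z in rad. In form: {"travel": [[x, y, z], ...], "turn": [turn, ...]}. A call has 1 to 5 rows; each row is the pose to reach, as a shift and turn from the pose commanded when the call began, along the tool's axes at that moment; what a row does not reach only later rows make up. A row lasts 1/12 s, in which the tool goes at most 41.7 mm and 7.16 degrees, less where a joint would pass 70% of its speed; a pose out of reach is approached as far as the arm can. A call with a gripper value outside its range is refused whole. OPENING is the finger opening in mm, from 0 to 85.4, set as the call begins (- or left out, the last holds). The fingers move at their own pace and stop on an object; FORCE is the grip in N (left out, the last holds). Time passes only in rows, so rows that repeat a pose let the fingers close. It gives the time, the measured TCP pose, the force and the opening at its end, in the units of the state.
- get_state(): the state, without advancing time (a new reading comes with each control period).
- read_camera(name): name is "scene" or "top"; returns a dict with "image" (400x640x3 uint8, red, green, blue), "K" (3x3 intrinsics, pixels), "k1" (the pictures are not rectified: a ray, as slopes to the right and down, at radius r is drawn at 1 + k1 r^2 times it, then the intrinsics apply), "R" (3x3) and "t" (3): a world point X has camera coordinates R X + t. Camera axes: x right, y down, z forward; pixel columns grow to the right and rows downward; lengths in m; the calibration is good to about 2 mm. A picture is of the moment at which its call begins. There is no depth.
- hand_in(): hands the job in, once; it reports no verdict.
The state is a dict: "clock": time; "joint_pos": joint angles; "qvel": joint speeds; "tau": joint torques, N m; "tcp_pos": TCP position; "orientation": TCP orientation; "wrist_force": force on the tool from outside, world axes, zero at the start; "ft_torque": the same for the moment, N m; "finger_gap": finger opening in m.
Only numpy, scipy, OpenCV 4.12 (cv2) and the standard library are available. Lean on these libraries where they do the work, as an engineer would, in place of code of your own. Each camera call takes 0.05 s, during which the arm holds its last target. There are 200 camera calls.

## Working session

There is one attempt and no reset: what is moved stays moved. The work goes in short steps, Python scripts to look and compute and a shell command to move; the robot and the scene stay as the last step left them, time stands still between calls to the robot, and variables do not carry over. Pictures are saved under pics/ and viewed, about 8 in all and at most 12, crops included, and the job is handed in when it is done.

```bash
ls; mkdir -p pics; python3 - <<'E'
from workcell import *
import cv2
s=get_state(); print(s)
for n in("scene","top"):
    c=read_camera(n); cv2.imwrite(f"pics/{n}0.png",c["image"][:,:,::-1]); print(n,c["K"],c["k1"],c["R"],c["t"])
E
```

```text
pics
{'clock': 0.0, 'joint_pos': array([1.12136383e+00, 3.13973362e-01, 4.49456208e-02, 1.30360224e+00,
       9.84863610e-06, 1.43115447e+00]), 'qvel': array([-0.00168795, -0.00013328, -0.00017998,  0.00051975, -0.00080196,
       -0.00127412]), 'tau': array([ 1.09909910e-03, -4.80632472e+01,  2.98530650e+01,  1.95265812e-02,
        8.81304527e-05,  1.67704997e-05]), 'tcp_pos': array([0.17506892, 0.54709238, 0.20211067]), 'orientation': array([-2.70864232e-04,  1.54276615e-01,  9.88027270e-01, -8.75915332e-04]), 'wrist_force': array([-0.0196514 ,  1.08553304, -0.38152909]), 'ft_torque': array([-0.0043653 , -0.01247501, -0.03259939]), 'finger_gap': 0.08551214385808224}
scene [[437.28925895   0.         318.45008559]
 [  0.         437.28925895 203.09294897]
 [  0.           0.           1.        ]] -0.11509156996242115 [[ 0.64252498  0.76623815 -0.00638366]
 [ 0.58763153 -0.49806783 -0.63766576]
 [-0.49178332  0.40596494 -0.77028672]] [-0.32213702 -0.28932104  1.25280753]
top [[372.00623931   0.         324.04294723]
 [  0.         372.00623931 204.4769661 ]
 [  0.           0.           1.        ]] -0.04035751110160097 [[-0.00856924 -0.99942668 -0.03275481]
 [-0.99393893  0.01210321 -0.10926536]
 [ 0.10959916  0.03161996 -0.9934728 ]] [-0.03304032  0.54880165  0.88470547]
```

View pics/scene0.png

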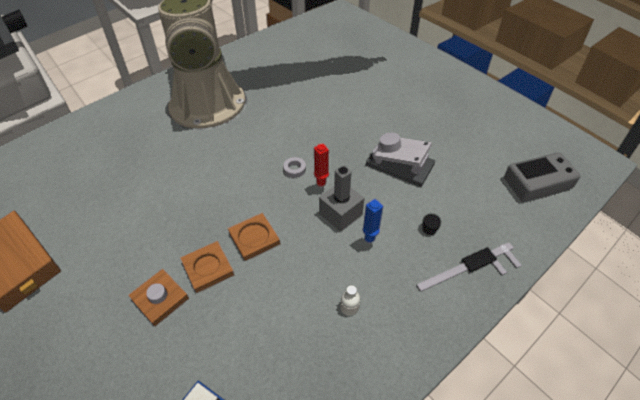

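View pics/top0.png

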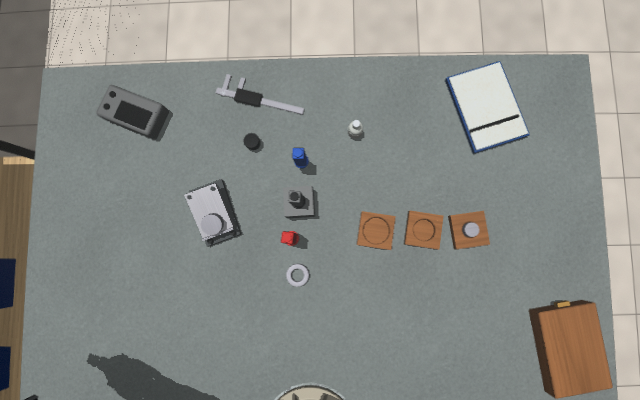

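Top view: the wooden trays are at (377,230) big, (424,230) middle and (471,230) small with its disc. The check block is on the plate at (212,224). The probe candidates are grey in its holder (296,198), blue (299,157) and red (289,238). The grey one in the holder fits the description. I'll confirm in one enlarged crop.

```bash
cat > h.py <<'E'
from workcell import *
import cv2, numpy as np
def grab(n,save=None):
    c=read_camera(n)
    if save: cv2.imwrite(save,c["image"][:,:,::-1])
    return c
def D(c): return np.array([c["k1"],0,0,0.])
def ray(c,uv):
    p=cv2.undistortPoints(np.array([[uv]],float),c["K"],D(c))[0,0]
    R=np.array(c["R"]);t=np.array(c["t"])
    return -R.T@t, R.T@np.array([p[0],p[1],1.])
def atz(c,uv,z):
    o,d=ray(c,uv); return o+d*(z-o[2])/d[2]
def onplane(c,uv,p,n):
    o,d=ray(c,uv); return o+d*(np.dot(p-o,n)/np.dot(d,n))
def tri(c1,u1,c2,u2):
    o1,d1=ray(c1,u1);o2,d2=ray(c2,u2)
    s=np.linalg.lstsq(np.c_[d1,-d2],o2-o1,rcond=None)[0]
    a=o1+d1*s[0];b=o2+d2*s[1]; return (a+b)/2,np.linalg.norm(a-b)
def proj(c,X):
    R=np.array(c["R"]);return cv2.projectPoints(np.array([X],float),cv2.Rodrigues(R)[0],np.array(c["t"],float),c["K"],D(c))[0][0,0]
def crop(c,x0,y0,w,h,f):
    return cv2.resize(c["image"][y0:y0+h,x0:x0+w,::-1],None,fx=f,fy=f,interpolation=cv2.INTER_CUBIC)
E
python3 - <<'E'
from h import *
T=grab("top");S=grab("scene")
a=crop(T,180,170,80,80,5); b=crop(T,270,180,80,80,5)  # 400
c=crop(S,360,120,80,70,5)[:, :400]; d=crop(S,310,135,80,100,4)[:350]
out=np.zeros((600,800,3),np.uint8)
out[:300,:400]=cv2.resize(a,(400,400))[0:300]*0
out=np.vstack([np.hstack([a,b]),np.zeros((0,800,3),np.uint8)])
r2=np.hstack([crop(S,360,125,100,66,3),crop(S,310,150,100,66,3),np.zeros((198,200,3),np.uint8)])
cv2.imwrite("pics/m1.png",np.vstack([out,r2]))
# trays
hsv=cv2.cvtColor(T["image"],cv2.COLOR_RGB2HSV)
m=cv2.inRange(hsv,(5,90,40),(20,255,255)); m[:190]=0;m[270:]=0;m[:,:340]=0;m[:,510:]=0
for cn in cv2.findContours(m,cv2.RETR_EXTERNAL,cv2.CHAIN_APPROX_NONE)[0]:
    if cv2.contourArea(cn)>500:
        r=cv2.minAreaRect(cn); print(r, atz(T,r[0],.015))
        x,y,w,h=cv2.boundingRect(cn)
E
```

```text
((468.5989990234375, 229.5697021484375), (34.73942947387695, 35.938812255859375), 80.13418579101562) [ 0.48352806 -0.39390985  0.015     ]
((423.63995361328125, 229.51998901367188), (35.35533905029297, 34.223968505859375), 8.130102157592773) [ 0.4849529  -0.28331286  0.015     ]
((376.0500183105469, 230.1499786376953), (34.648231506347656, 34.223968505859375), 8.13010311126709) [ 0.48469604 -0.16619843  0.015     ]
```

View pics/m1.png

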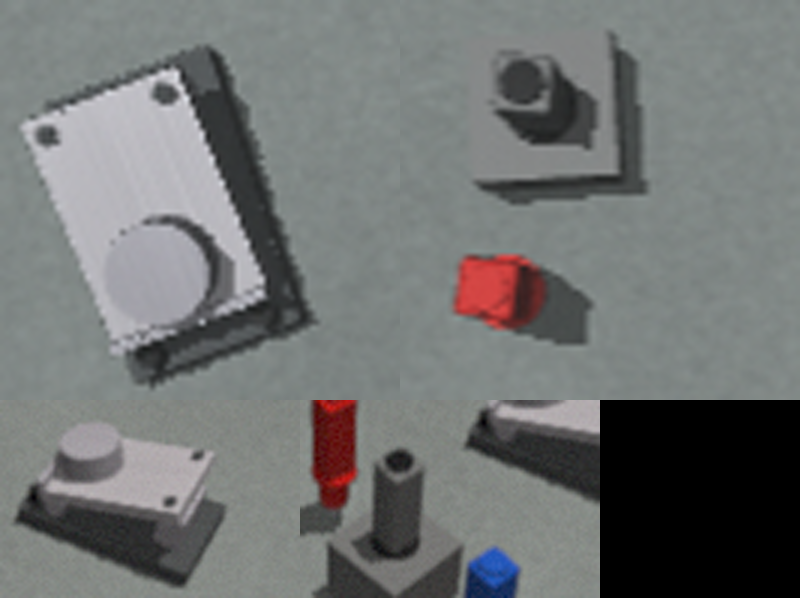

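The crops confirm it: the grey square-gripped probe stands in the holder at top pixel (294,196), and red and blue are look-alikes. The check block's top face is centred at (211.6,224.4).

```bash
python3 - <<'E'
from h import *
from scipy.spatial.transform import Rotation as Ro
T=grab("top");S=grab("scene")
blk=atz(T,(211.6,224.4),.073); print("blocktop",blk)
C=[atz(T,(180+u/5-.4,170+v/5-.4),z) for (u,v,z) in((22,122,.0717),(180,70,.0717),(265,290,.0407),(112,345,.0407))]
print("corners",C)
up=(C[0]+C[1]-C[2]-C[3]);ac=(C[0]+C[3]-C[1]-C[2])
print("yaw up",np.degrees(np.arctan2(up[1],up[0])),"yaw across-90",np.degrees(np.arctan2(ac[1],ac[0]))-90,np.linalg.norm(up)/2,np.linalg.norm(ac)/2,"mid",sum(C)/4)
print("probe top",atz(T,(294,196),.146), "tri", tri(T,(294,196),S,(310+100/3,150+60/3)))
hc=[atz(T,(270+(u-400)/5-.4,180+v/5-.4),.06) for u,v in((475,30),(612,35),(618,175),(475,182))]
print("holder",sum(hc)/4,hc)
print(Ro.from_quat(get_state()["orientation"],scalar_first=True).as_matrix())
# mid well: wood contour interior, ellipse by gradients
g=cv2.resize(T["image"][205:255,399:449],None,fx=10,fy=10,interpolation=cv2.INTER_CUBIC)
cv2.imwrite("pics/well.png",g[:,:,::-1])
g2=cv2.resize(T["image"][205:255,351:401],None,fx=5,fy=5,interpolation=cv2.INTER_CUBIC)
for nm,x0 in(("mid",399),("big",351)):
    q=cv2.resize(T["image"][205:255,x0:x0+50],None,fx=8,fy=8,interpolation=cv2.INTER_CUBIC)
    gr=cv2.GaussianBlur(cv2.cvtColor(q,cv2.COLOR_RGB2GRAY),(0,0),4)
    h=cv2.HoughCircles(gr,cv2.HOUGH_GRADIENT,1,50,param1=40,param2=15,minRadius=70,maxRadius=130)
    if h is not None:
        for k in h[0][:3]: 
            u=((k[0]+.5)/8-.5+x0,(k[1]+.5)/8-.5+205); P=atz(T,u,.02); Q=atz(T,(u[0]+k[2]/8,u[1]),.02); print(nm,u,P,"diam",2*np.linalg.norm(P-Q))
E
```

```text
blocktop [0.49959267 0.22563076 0.073     ]
corners [array([0.57310205, 0.29521508, 0.0717    ]), array([0.59712621, 0.21877658, 0.0717    ]), array([0.49322788, 0.18433793, 0.0407    ]), array([0.46704327, 0.25964529, 0.0407    ])]
yaw up 18.44053286463145 yaw across-90 18.308042540834208 0.11492081133170093 0.07991827924852363 mid [0.53262485 0.23949372 0.0562    ]
probe top [0.5547407  0.02215581 0.146     ] tri (array([0.55475194, 0.0220598 , 0.14461954]), np.float64(0.0006052658609088406))
holder [0.55502056 0.02095737 0.06      ] [array([0.59176504, 0.05455012, 0.06      ]), array([ 0.58841409, -0.01126339,  0.06      ]), array([ 0.52124148, -0.0137768 ,  0.06      ]), array([0.51866163, 0.05431955, 0.06      ])]
[[-9.52387399e-01  3.04890454e-01 -2.30895618e-04]
 [ 3.04890534e-01  9.52387267e-01 -5.06224494e-04]
 [ 6.55590313e-05 -5.52519718e-04 -9.99999845e-01]]
```

```bash
python3 -m crank '{"travel":[[-0.9,-0.44,0],[-1.8,-0.88,0],[-2.7,-1.32,0],[-3.6,-1.76,0],[-4.5,-2.2,0]],"turn":[0,0,0,0,0]}' 85
python3 -m crank '{"travel":[[-0.9,-0.44,0],[-1.8,-0.88,0],[-2.7,-1.32,0],[-3.6,-1.76,0],[-4.5,-2.2,0]],"turn":[-0.12,-0.24,-0.36,-0.48,-0.6]}'
cat > st.py <<'E'
from h import *
from scipy.spatial.transform import Rotation as Ro
import sys
def rel(tgt,yawjaw=None):
    s=get_state();M=Ro.from_quat(s["orientation"],scalar_first=True).as_matrix()
    d=M.T@(np.array(tgt)-s["tcp_pos"])/.04
    print("t",round(s["clock"],2),"tcp",s["tcp_pos"].round(4),"gap",round(s["finger_gap"],4),"F",s["wrist_force"].round(2),"M",s["ft_torque"].round(2),"travel",d.round(3))
    if yawjaw is not None:
        e=(np.radians(yawjaw)-np.arctan2(M[1,1],M[0,1])+np.pi/2)%np.pi-np.pi/2
        print("turn(tool)",round(-e,3),"j6",s["joint_pos"][5].round(3), "toolx",M[:,0].round(3))
if __name__=="__main__":
    a=list(map(float,sys.argv[1:])); rel(a[:3],a[3] if len(a)>3 else None)
E
python3 st.py .503 .228 .10 108.4
```

```text
clock: 0.72
tcp_pos: [0.3208, 0.4077, 0.2031]
orientation: [0.0, 0.154, 0.988, 0.0]
wrist_force: [0.9, -0.0, 0.1]
finger_gap: 0.0851
clock: 1.13
tcp_pos: [0.4566, 0.2777, 0.2032]
orientation: [0.0, -0.129, 0.992, 0.0]
wrist_force: [0.4, 0.8, -0.4]
finger_gap: 0.085
t 1.13 tcp [0.4566 0.2777 0.2032] gap 0.085 F [ 0.39  0.84 -0.43] M [ 0.05 -0.03 -0.02] travel [-0.802 -1.498  2.58 ]
turn(tool) -0.062 j6 0.137 toolx [-0.967 -0.256 -0.   ]
```

```bash
python3 -m crank '{"travel":[[-0.6,-0.7,0.5],[-0.68,-1.24,1.0],[-0.68,-1.24,1.5],[-0.68,-1.24,1.7],[-0.68,-1.24,1.7]],"turn":[-0.032,-0.032,-0.032,-0.032,-0.032]}' 66 30 >/dev/null
python3 -m crank '{"travel":[[0,0,0],[0,0,0]],"turn":[0,0]}' >/dev/null
python3 st.py .503 .228 .055 108.4
```

```text
t 1.72 tcp [0.4947 0.2389 0.1363] gap 0.0663 F [0.27 0.52 0.83] M [ 0.02 -0.04 -0.01] travel [-0.119 -0.32   2.033]
turn(tool) -0.034 j6 0.017 toolx [-0.959 -0.283 -0.002]
```

```bash
python3 - <<'E'
from h import *
S=grab("scene");T=grab("top")
cv2.imwrite("pics/m2.png",np.hstack([crop(S,350,70,110,120,3.6),crop(T,160,160,110,120,3.6)]))
E
```

```text
(no output)
```

View pics/m2.png

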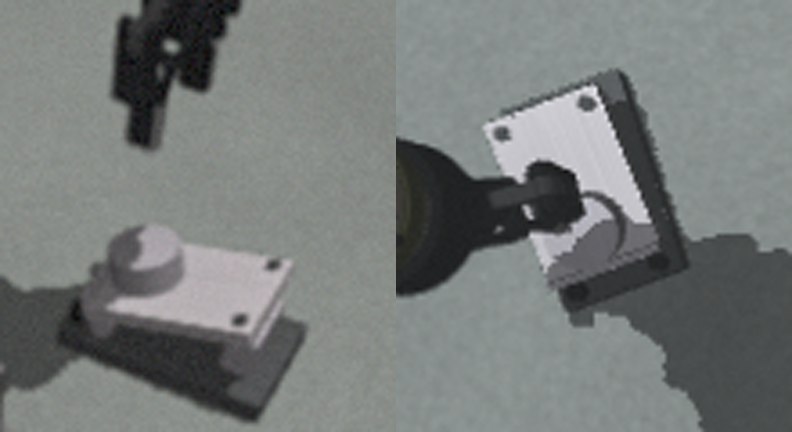

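```bash
python3 -m crank '{"travel":[[-0.12,-0.32,0],[-0.12,-0.32,0.6],[-0.12,-0.32,1.2],[-0.12,-0.32,1.7],[-0.12,-0.32,1.7]],"turn":[-0.034,-0.034,-0.034,-0.034,-0.034]}' >/dev/null
python3 -m crank '{"travel":[[0,0,0],[0,0,0]],"turn":[0,0]}' >/dev/null
python3 st.py .503 .228 .053 108.4
```

```text
t 2.4 tcp [0.5035 0.2276 0.0687] gap 0.0661 F [ 0.67 -0.25  0.84] M [ 0.01 -0.02 -0.01] travel [0.01  0.012 0.391]
turn(tool) -0.001 j6 -0.041 toolx [-0.949 -0.315 -0.002]
```

```bash
python3 -m crank '{"travel":[[0,0,0.2],[0,0,0.3],[0,0,0.37],[0,0,0.37]],"turn":[0,0,0,0]}'|tail -2
python3 -m crank '{"travel":[[0,0,0.03],[0,0,0.03],[0,0,0.03],[0,0,0.03],[0,0,0.03]],"turn":[0,0,0,0,0]}' 40 60
python3 st.py .503 .228 .053 108.4
```

```text
wrist_force: [-1.0, 0.5, -0.2]
finger_gap: 0.066
clock: 3.15
tcp_pos: [0.5027, 0.227, 0.0512]
orientation: [0.0, -0.159, 0.987, 0.0]
wrist_force: [0.7, -0.6, -0.4]
finger_gap: 0.0401
t 3.15 tcp [0.5027 0.227  0.0512] gap 0.0401 F [ 0.68 -0.59 -0.39] M [ 0.03  0.01 -0.01] travel [-0.015  0.022 -0.046]
turn(tool) -0.002 j6 -0.041 toolx [-0.949 -0.314 -0.   ]
```

```bash
python3 - <<'E'
from h import *
S=grab("scene");T=grab("top")
cv2.imwrite("pics/m3.png",np.hstack([crop(S,360,100,90,90,4.4),crop(T,170,160,90,90,4.4)]))
E
```

```text
(no output)
```

View pics/m3.png

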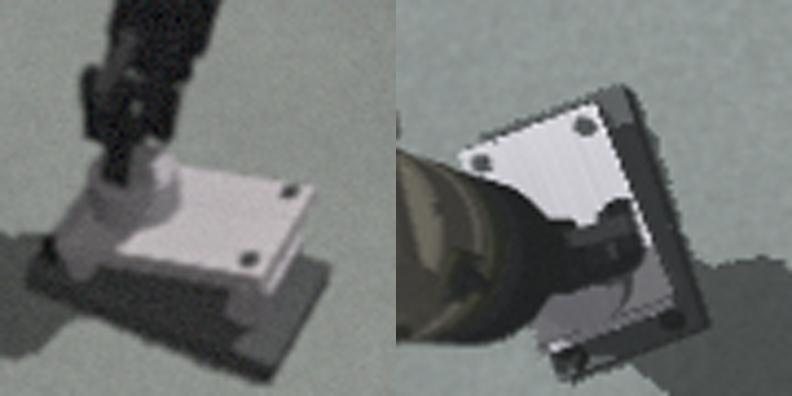

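```bash
python3 - <<'E'
from h import *
from scipy.spatial.transform import Rotation as Ro
S=grab("scene");T=grab("top");s=get_state()
M=Ro.from_quat(s["orientation"],scalar_first=True).as_matrix();p=s["tcp_pos"]
for nm,q in(("tcp",p),("f+",p+M[:,1]*.02),("f-",p-M[:,1]*.02),("f+out",p+M[:,1]*.033),("f-out",p-M[:,1]*.033),("f-up20",p-M[:,1]*.02-M[:,2]*.02),("f+up20",p+M[:,1]*.02-M[:,2]*.02)):
    a=proj(S,q);b=proj(T,q);print(nm,q.round(3),"S",a.round(1),((a-[360,100])*4.4).round(),"T",b.round(1),((b-[170,160])*4.4+[396,0]).round())
E
```

```text
tcp [0.503 0.227 0.051] S [390.1 145.7] [133. 201.] T [214.1 223.7] [590. 280.]
f+ [0.496 0.246 0.051] S [393.6 141. ] [148. 180.] T [206.3 226.3] [556. 292.]
f- [0.509 0.208 0.051] S [386.6 150.6] [117. 222.] T [221.9 221. ] [624. 268.]
f+out [0.492 0.258 0.051] S [395.9 138. ] [158. 167.] T [201.3 228. ] [534. 299.]
f-out [0.513 0.196 0.051] S [384.2 153.8] [106. 237.] T [226.9 219.2] [647. 261.]
f-up20 [0.509 0.208 0.071] S [387.5 144.4] [121. 196.] T [219.3 220.4] [613. 266.]
f+up20 [0.496 0.246 0.071] S [394.6 134.9] [152. 153.] T [203.4 225.9] [543. 290.]
```

```bash
python3 - <<'E'
from h import *
S=grab("scene");T=grab("top")
for q in((.504,.207,.136),(.485,.271,.136),(.504,.207,.146),(.485,.271,.146),(.504,.207,.156)):
    a=proj(S,q);b=proj(T,q);print(q,((a-[350,70])*3.6).round(),((b-[160,160])*3.6+[396,0]).round())
# enlarge with brightness
def br(i): return cv2.convertScaleAbs((255*(i/255.)**.45).astype(np.uint8))
cv2.imwrite("pics/m4.png",br(np.hstack([crop(S,370,115,45,50,8),crop(T,190,195,55,50,8)])))
E
```

```text
(0.504, 0.207, 0.136) [140. 189.] [578. 218.]
(0.485, 0.271, 0.136) [186. 134.] [474. 251.]
(0.504, 0.207, 0.146) [141. 176.] [572. 217.]
(0.485, 0.271, 0.146) [189. 121.] [467. 250.]
(0.504, 0.207, 0.156) [143. 164.] [566. 216.]
```

View pics/m4.png

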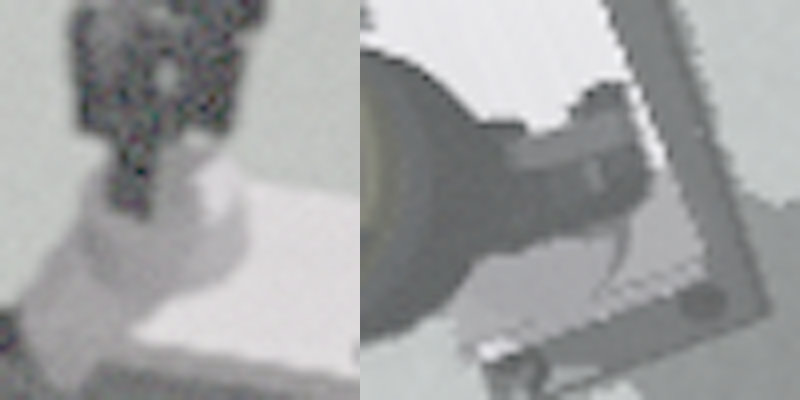

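The picture shows the finger tips above the block, at scene (387,142). That puts them at about z 0.078, some 27 mm higher than the reported TCP. I'll reopen and lower gradually, watching the force.

```bash
python3 -m crank '{"travel":[[0,0,-0.1],[0,0,-0.1],[0,0,-0.1]],"turn":[0,0,0]}' 66 60|grep -E "force|gap"
python3 -m crank '{"travel":[[0,0,0.2],[0,0,0.35],[0,0,0.35],[0,0,0.35]],"turn":[0,0,0,0]}'|grep -E "force|pos"
python3 -m crank '{"travel":[[0,0,0.1],[0,0,0.15],[0,0,0.15],[0,0,0.15]],"turn":[0,0,0,0]}'|grep -E "force|pos"
python3 - <<'E'
from h import *
S=grab("scene");T=grab("top");print(get_state()["wrist_force"],get_state()["tcp_pos"])
def br(i): return cv2.convertScaleAbs((255*(i/255.)**.45).astype(np.uint8))
cv2.imwrite("pics/m5.png",br(np.hstack([crop(S,370,115,45,50,8),crop(T,190,195,55,50,8)])))
E
```

```text
wrist_force: [-0.1, 0.1, -0.3]
finger_gap: 0.066
tcp_pos: [0.5017, 0.2267, 0.04]
wrist_force: [0.3, 0.6, 0.2]
tcp_pos: [0.5024, 0.227, 0.0349]
wrist_force: [0.8, -0.3, 0.9]
[ 0.04907536  0.00213425 -1.02245247] [0.50267269 0.22699955 0.03509119]
```

View pics/m5.png

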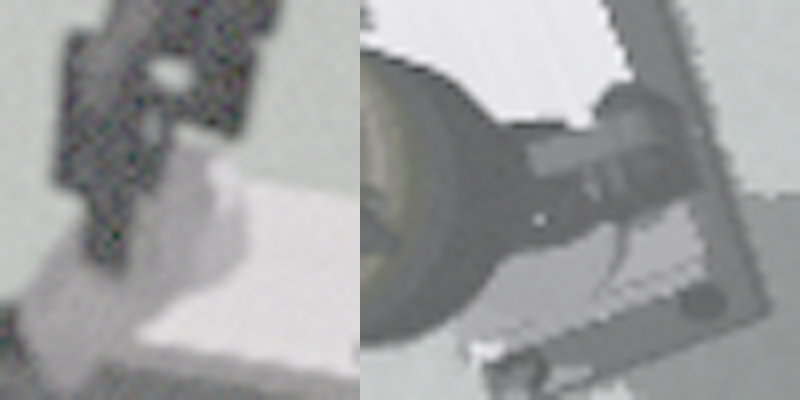

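```bash
python3 -m crank '{"travel":[[0,0,0.1],[0,0,0.2],[0,0,0.2],[0,0,0.2]],"turn":[0,0,0,0]}'|grep -E "force|pos"
python3 -m crank '{"travel":[[0,0,0],[0,0,0],[0,0,0],[0,0,0],[0,0,0]],"turn":[0,0,0,0,0]}' 30 50 |grep -E "force|pos|gap"
python3 st.py .503 .228 .053 108.4
```

```text
tcp_pos: [0.5022, 0.2269, 0.0266]
wrist_force: [0.1, -0.5, 0.5]
tcp_pos: [0.5026, 0.2273, 0.0275]
wrist_force: [-2.1, 1.6, 4.9]
finger_gap: 0.048
t 5.22 tcp [0.5026 0.2273 0.0275] gap 0.048 F [-2.15  1.64  4.87] M [0.32 0.53 0.03] travel [-0.016  0.014 -0.639]
turn(tool) -0.001 j6 -0.041 toolx [-0.949 -0.314 -0.   ]
```

```bash
python3 -m crank '{"travel":[[0,0,-0.3],[0,0,-0.8],[0,0,-1.5],[0,0,-2],[0,0,-2]],"turn":[0,0,0,0,0]}' |grep -E "force|pos|gap"
python3 - <<'E'
from h import *
S=grab("scene");T=grab("top");print(get_state()["wrist_force"],get_state()["tcp_pos"],get_state()["finger_gap"])
def br(i): return cv2.convertScaleAbs((255*(i/255.)**.45).astype(np.uint8))
cv2.imwrite("pics/m6.png",br(np.hstack([crop(S,365,80,65,80,6),crop(T,180,185,68,80,6)])))
E
```

```text
tcp_pos: [0.5052, 0.2275, 0.1105]
wrist_force: [1.2, 1.0, -4.6]
finger_gap: 0.0482
[ 0.31473781  0.64428377 -4.03107678] [0.50285249 0.22687235 0.10659472] 0.04831871961072563
```

View pics/m6.png

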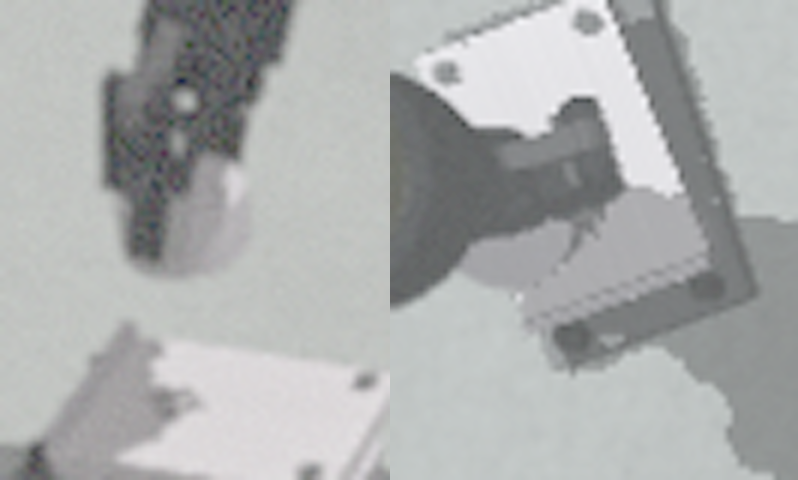

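```bash
python3 -m crank '{"travel":[[0.8,-0.37,0],[1.6,-0.75,0],[2.4,-1.12,0.3],[3.2,-1.49,1],[3.2,-1.49,2]],"turn":[0,0,0,0,0]}' |grep -E "force|pos|gap"
python3 -m crank '{"travel":[[0,0,0.2],[0,0,0.3],[0,0,0.3],[0,0,0.3]],"turn":[0,0,0,0]}' - 30 |grep -E "force|pos|gap"
python3 st.py .40 .13 -.015 108.4
```

```text
tcp_pos: [0.3953, 0.1277, 0.027]
wrist_force: [0.4, 0.8, -5.2]
finger_gap: 0.0479
tcp_pos: [0.4017, 0.1308, 0.0163]
wrist_force: [1.1, 0.3, -3.8]
finger_gap: 0.0483
t 6.48 tcp [0.4017 0.1308 0.0163] gap 0.0483 F [ 1.07  0.28 -3.8 ] M [ 0.01 -0.01  0.01] travel [ 0.049 -0.006  0.783]
turn(tool) -0.001 j6 -0.196 toolx [-0.949 -0.315 -0.002]
```

```bash
python3 -m crank '{"travel":[[0,0,0.25],[0,0,0.5],[0,0,0.65],[0,0,0.65]],"turn":[0,0,0,0]}' - 25 |grep -E "force|pos|gap"
for i in 1 2 3; do python3 -m crank '{"travel":[[0,0,0.04],[0,0,0.08],[0,0,0.08]],"turn":[0,0,0]}' |grep -E "force|pos|gap"; done
```

```text
tcp_pos: [0.4006, 0.1307, -0.0104]
wrist_force: [-0.1, 0.5, -2.9]
finger_gap: 0.0482
tcp_pos: [0.4003, 0.1304, -0.0133]
wrist_force: [-0.3, -0.7, -4.1]
finger_gap: 0.0481
tcp_pos: [0.4009, 0.1305, -0.0163]
wrist_force: [-0.6, 0.9, 3.1]
finger_gap: 0.0477
tcp_pos: [0.4028, 0.131, -0.0182]
wrist_force: [-0.7, 0.9, 14.2]
finger_gap: 0.0482
```

```bash
for i in 1 2; do python3 -m crank '{"travel":[[0,0,0.04],[0,0,0.08],[0,0,0.08]],"turn":[0,0,0]}' - 20|grep -E "force|pos|gap"; done
python3 st.py .40 .13 -.015 108.4
```

```text
tcp_pos: [0.405, 0.1317, -0.0205]
wrist_force: [2.3, 4.3, 16.6]
finger_gap: 0.0482
tcp_pos: [0.4068, 0.1322, -0.0229]
wrist_force: [3.3, 5.9, 19.4]
finger_gap: 0.0481
t 8.07 tcp [ 0.4068  0.1322 -0.0229] gap 0.0481 F [ 3.34  5.94 19.42] M [ 0.93 -0.3  -0.  ] travel [ 0.177  0.001 -0.199]
turn(tool) -0.001 j6 -0.196 toolx [-0.949 -0.315 -0.013]
```

```bash
python3 -m crank '{"travel":[[0,0,-0.1],[0,0,-0.2],[0,0,-0.2],[0,0,-0.2],[0,0,-0.2]],"turn":[0,0,0,0,0]}' 62 20|grep -E "force|pos|gap"
python3 st.py .40 .13 -.014 108.4
python3 - <<'E'
from h import *
S=grab("scene");T=grab("top")
def br(i): return cv2.convertScaleAbs((255*(i/255.)**.45).astype(np.uint8))
u=proj(S,(.40,.13,.0125)).astype(int);v=proj(T,(.40,.13,.0125)).astype(int);print(u,v)
cv2.imwrite("pics/m7.png",br(np.hstack([crop(S,u[0]-33,u[1]-40,66,80,6),crop(T,v[0]-33,v[1]-40,66,80,6)])))
E
```

```text
tcp_pos: [0.3992, 0.1301, -0.0188]
wrist_force: [-0.1, 0.3, -0.4]
finger_gap: 0.062
t 8.48 tcp [ 0.3992  0.1301 -0.0188] gap 0.062 F [-0.14  0.34 -0.4 ] M [ 0.02 -0.03 -0.01] travel [-0.019 -0.008 -0.121]
turn(tool) -0.002 j6 -0.196 toolx [-0.949 -0.314  0.001]
[332 152] [256 265]
```

View pics/m7.png

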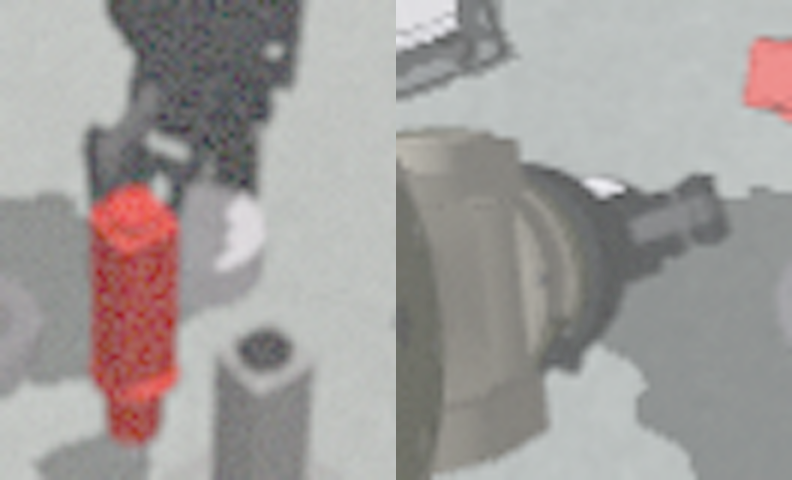

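```bash
python3 -m crank '{"travel":[[0,0,-0.12],[0,0,-0.12]],"turn":[0,0]}' |grep -E "force|pos|gap"
python3 -m crank '{"travel":[[0,0,0],[0,0,0],[0,0,0],[0,0,0]],"turn":[0,0,0,0]}' 30 45|grep -E "force|pos|gap"
python3 -m crank '{"travel":[[0,0,-0.5],[0,0,-1],[0,0,-1.7],[0,0,-2.2],[0,0,-2.2]],"turn":[0,0,0,0,0]}' |grep -E "force|pos|gap"
python3 st.py .485 -.283 .08 108.4
```

```text
tcp_pos: [0.3999, 0.1302, -0.0133]
wrist_force: [-0.4, 0.0, -0.4]
finger_gap: 0.062
tcp_pos: [0.4001, 0.13, -0.0131]
wrist_force: [-1.4, -1.5, 6.8]
finger_gap: 0.0477
tcp_pos: [0.4023, 0.1306, 0.0774]
wrist_force: [1.2, 0.4, -3.7]
finger_gap: 0.0477
t 9.5 tcp [0.4023 0.1306 0.0774] gap 0.0477 F [ 1.19  0.41 -3.75] M [-0.01 -0.16 -0.06] travel [  1.285 -10.466  -0.061]
turn(tool) -0.001 j6 -0.196 toolx [-0.949 -0.314 -0.006]
```

```bash
python3 -m crank '{"travel":[[0,0,-1],[0,0,-2],[0,0,-2.4],[0.1,-1,-2.4],[0.22,-2,-2.4]],"turn":[0,0,0,0,0]}' |grep -E "pos"
python3 - <<'E'
from h import *
S=grab("scene");T=grab("top")
u=(207,264);v=(424,230)
cv2.imwrite("pics/m8.png",np.hstack([crop(S,u[0]-33,u[1]-33,66,66,6),crop(T,v[0]-25,v[1]-25,50,50,7.92)]))
E
```

```text
tcp_pos: [0.4171, 0.0524, 0.1704]
```

View pics/m8.png

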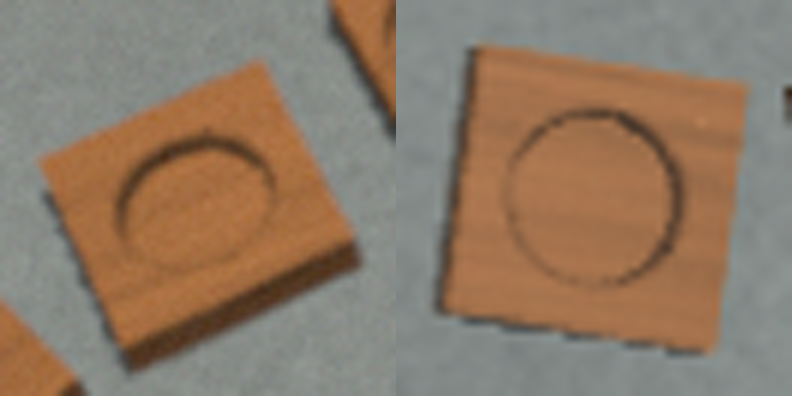

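```bash
python3 - <<'E'
from h import *
S=grab("scene");T=grab("top")
us=(174+196.3/6-.4,231+202.8/6-.4);ut=(399+(596-396)/7.92-.44,205+198.2/7.92-.44)
print(us,ut,atz(S,us,.02),atz(T,ut,.02),tri(S,us,T,ut))
e=[atz(T,(399+(x-396)/7.92,205+197/7.92),.02) for x in(505,686)];print("well diam",np.linalg.norm(e[0]-e[1]))
E
python3 st.py .4855 -.2835 .05 108.4
```

```text
(206.31666666666666, 264.40000000000003) (423.81252525252523, 229.5852525252525) [ 0.48536323 -0.28492891  0.02      ] [ 0.48458934 -0.28256046  0.02      ] (array([ 0.4842907 , -0.28386234,  0.01765174]), np.float64(0.0016667087102864933))
well diam 0.05588166506883702
t 10.12 tcp [0.4158 0.0505 0.1686] gap 0.0474 F [-0.19  0.56 -3.81] M [-0.    0.03  0.07] travel [ 0.932 -8.482  2.956]
turn(tool) -0.005 j6 -0.388 toolx [-0.95  -0.311  0.002]
```

```bash
python3 -m crank '{"travel":[[0.1,-1,0],[0.2,-2,0],[0.3,-3,0],[0.41,-4,0],[0.52,-5,0]],"turn":[0,0,0,0,0]}' |grep -E "pos"
python3 -m crank '{"travel":[[0.1,-1,0],[0.2,-2,0.5],[0.3,-3,1],[0.38,-3.44,1.5],[0.38,-3.44,2]],"turn":[0,0,0,0,0]}' |grep -E "pos"
python3 -m crank '{"travel":[[0,0,0],[0,0,0]],"turn":[0,0]}' |grep -E "pos"
python3 st.py .485 -.2838 .02 108.4
python3 - <<'E'
from h import *
S=grab("scene");T=grab("top")
s=get_state()["tcp_pos"]
u=proj(S,s+[0,0,.028]).astype(int);v=proj(T,s+[0,0,.028]).astype(int);print(u,v)
def br(i): return cv2.convertScaleAbs((255*(i/255.)**.6).astype(np.uint8))
cv2.imwrite("pics/m9.png",br(np.hstack([crop(S,u[0]-33,u[1]-25,66,80,6),crop(T,v[0]-33,v[1]-40,66,80,6)])))
E
```

```text
tcp_pos: [0.4594, -0.145, 0.1689]
tcp_pos: [0.4897, -0.2842, 0.0875]
tcp_pos: [0.4868, -0.2778, 0.0878]
t 11.12 tcp [ 0.4868 -0.2778  0.0878] gap 0.0472 F [-0.96  0.11 -3.73] M [-0.06 -0.01 -0.05] travel [ 0.085 -0.138  1.695]
turn(tool) -0.001 j6 -0.983 toolx [-0.949 -0.315  0.003]
[199 235] [432 225]
```

View pics/m9.png

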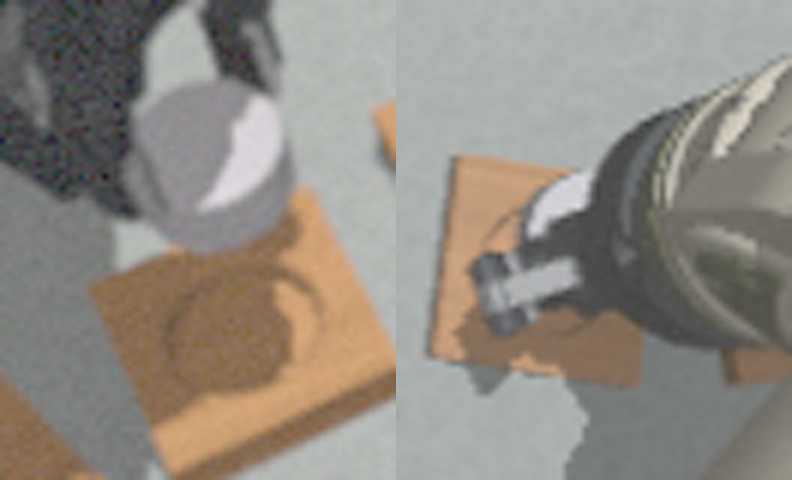

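```bash
python3 - <<'E'
from h import *
S=grab("scene");s=get_state();p=s["tcp_pos"]
t=atz(S,(200.9,233.9),p[2]+.0256+.0123); print(t, "centre-tcp",t-[.0023,.0008,.0123]-p)
# disc top by gray mask for check
im=S["image"];hsv=cv2.cvtColor(im,cv2.COLOR_RGB2HSV)
roi=hsv[218:255,184:218]
np.set_printoptions(linewidth=250)
print(roi[::2,::1,2]);print(roi[::4,::2,1])
E
```

```text
[ 0.49520746 -0.27610861  0.12937898] centre-tcp [0.00363292 0.00246061 0.0256    ]
[[ 38  32  29  29  23  61 131 150 146 150 148 150 144 147 147 146 104  51  25  27  34  27  36  38  67  91  78  57  91 135 151 146 150 152]
 [ 35  26  36  35  29  69 126 153 151 152 150 150 148 151 147 150 141  87  39  22  32  35  33  21  46  82  88  77  99 139 145 147 148 147]
 [ 36  34  41  34  25  66 128 148 150 152 152 152 148 147 143 146 146 110  68  50  44  37  26  22  35  57  87  99 127 147 150 151 152 151]
 [ 39  29  39  22  24  69 127 154 150 143 136 123 112 106 106 105 102 103  99  97  96  88  79  69  53  52  69  92 116 136 143 146 148 147]
 [ 37  38  22  44  82 120 137 128 114 103  99 101  96  94  98 102  99 102  97  95 104  95 100 121 160 162 130 112 134 145 156 145 143 146]
 [ 35  31  24  62 104 114 108 104  97 102 103 101  98 102  99 101 101 102  99  97 104 112 128 167 193 193 189 169 149 147 150 145 147 143]
 [ 38  35  31  52  83  99  99 102 101 101  99 103  98 102 104  98  98 101 100  98 130 183 196 194 195 195 191 182 158 149 151 151 151 152]
 [ 26  28  26  44  85 101 101 102 100 101 1
[... 1636 characters left out ...]
 55   6   7  10  12  14   5  41  53   7  19   0   8  10  10]
 [ 42  56  31  12   3  12   5   9  10  15  17  10   7   0  10   7  10]
 [  7  70   3   9   4  10   5   3   8  16   5   8   8   6  11  11   5]
 [ 27  58  12   8  10  13  10  15   8  15  10  10   9  12   8   7   5]
 [ 25  38   9  16  13   5  10  13  17   8   6  10   8   7   8   8   9]
 [ 69   7   6   4  10  13  10  18  12   6  12  10   8   9   9  10   5]
 [ 54  15   9   6   7  11  17   5  11   6   7   4   5  11  14  94 150]
 [ 14  23  21   6  12   8  15   8   3  11   3   8  10   5  62 158 156]
 [  6   7   3  12   9  31  20  11  11   8   6  54 110 164 146 145 159]
 [  3  16  69 140 168 152 137 154 149 158 155 143 158 139 160 158 159]]
```

```bash
python3 -m crank '{"travel":[[0,0,0],[0,0,0],[0,0,0]],"turn":[0,0,0]}' |grep -E "pos"
cat > blk.py <<'E'
from h import *
P=[];C=[]
for i in range(3):
    S=grab("scene"); P.append(get_state()["tcp_pos"])
    h=cv2.cvtColor(S["image"],cv2.COLOR_RGB2HSV); 
p=np.mean(P,0)
print("tcp",np.round(P,4))
a=atz(S,(199.3,234),p[2]+.0381); print("block est",a,a-p)
sat=h[244:262,186:214,1]; np.set_printoptions(linewidth=250); print(h[218:250:3,182:216,2]); print(sat[::2])
E
python3 blk.py
```

```text
tcp_pos: [0.4891, -0.2801, 0.0914]
tcp [[ 0.4889 -0.2802  0.0912]
 [ 0.4888 -0.2803  0.091 ]
 [ 0.4887 -0.2803  0.0908]]
block est [ 0.49325611 -0.27846826  0.12908831] [0.00447788 0.00179286 0.0381    ]
[[ 38  35  37  29  36  28  54 111 144 156 153 152 153 151 147 148 151 125  66  25  28  30  33  21  38  61  88  84  56  77 123 148 150 147]
 [ 35  30  32  23  22  25  55 103 142 150 146 152 153 152 150 144 150 148 128  70  26  28  33  28  39  36  61  94  91  89 130 147 152 151]
 [ 37  43  29  32  28  27  51 109 143 150 145 141 134 126 114 108 106 106 102  96  94  90  86  83  65  45  39  59  90 108 134 146 151 147]
 [ 45  42  37  31  48  96 138 139 118 107 102  97  99  98 102 103  98 101 101  98 104 100  93  99 119 162 185 165 146 140 147 150 148 150]
 [ 31  33  36  32  37  71  99 100  96 100 102 101  98 102  97 100  99 101 101  97  98  99 140 183 197 193 189 188 182 170 146 144 149 153]
 [ 40  34  33  34  37  63  90  97 105  99 100 102 103 102 100  98 101 103 103  99  96 114 168 191 192 191 191 193 193 175 122 129 149 148]
 [ 36  35  34  42  59  70  67  78  94 101 101 103 102  99 101 
[... 969 characters left out ...]
 143 147]
 [  7  10  17   7  14  12  10   9  11  14  11  13  11  16   8   8  11   5  15  23  45  87 112 137 146 137 151 161]
 [  8   8  15   5  19  37  65 114 134 116  98  86  74  61  81  98  88  99 135 142 156 169 148 161 164 155 161 148]
 [ 20  45  82 115 156 149 152 145 148 151 136 155 143 139 167 161 145 159 138 141 159 154 140 146 151 160 154 150]
 [154 167 152 133 149 149 154 155 143 143 136 155 135 151 141 155 143 144 163 132 135 140 150 156 151 156 166 147]
 [149 143 142 140 165 144 163 141 138 141 152 121 152 129 137 153 139 146 150 168 143 142 140 143 144 160 159 156]
 [152 151 153 155 142 155 146 152 126 129 155 160 154 149 138 152 151 149 146 146 148 131 170 142 160 148 153 157]]
```

```bash
python3 -m crank '{"travel":[[0.246,-0.07,0],[0.246,-0.07,0.8],[0.246,-0.07,1.6],[0.246,-0.07,1.9],[0.246,-0.07,1.9]],"turn":[0,0,0,0,0]}' |grep -E "pos"
python3 -m crank '{"travel":[[0,0,0],[0,0,0],[0,0,0]],"turn":[0,0,0]}' >/dev/null
python3 st.py .4803 -.286 .006 108.4
```

```text
tcp_pos: [0.4765, -0.2844, 0.0107]
t 12.33 tcp [ 0.4811 -0.2873  0.016 ] gap 0.0471 F [ 0.4  -0.03 -3.73] M [ 0.   -0.04 -0.03] travel [0.01  0.037 0.249]
turn(tool) -0.002 j6 -1.001 toolx [-0.949 -0.314 -0.002]
```

```bash
python3 -m crank '{"travel":[[0,0.03,0.1],[0,0.03,0.2],[0,0.03,0.2]],"turn":[0,0,0]}' |grep -E "pos|force"
for i in 1 2 3; do python3 -m crank '{"travel":[[0,0,0.04],[0,0,0.08],[0,0,0.08]],"turn":[0,0,0]}' |grep -E "force|pos"; done
```

```text
tcp_pos: [0.4795, -0.2847, 0.006]
wrist_force: [0.8, -1.4, -3.0]
tcp_pos: [0.4795, -0.2848, 0.0028]
wrist_force: [0.6, 0.5, -3.7]
tcp_pos: [0.4795, -0.2849, -0.0005]
wrist_force: [0.1, -0.8, -4.0]
tcp_pos: [0.4795, -0.2849, -0.0037]
wrist_force: [0.4, -0.7, -4.2]
```

```bash
for i in 1 2; do python3 -m crank '{"travel":[[0,0,0.03],[0,0,0.05],[0,0,0.05]],"turn":[0,0,0]}' |grep -E "force|pos"; done
```

```text
tcp_pos: [0.4797, -0.2849, -0.0049]
wrist_force: [-1.0, 0.9, 0.6]
tcp_pos: [0.4797, -0.285, -0.005]
wrist_force: [-5.3, 3.3, 16.0]
```

```bash
python3 -m crank '{"travel":[[0,0,-0.05],[0,0,-0.05],[0,0,-0.05],[0,0,-0.05],[0,0,-0.05]],"turn":[0,0,0,0,0]}' 64 |grep -E "force|pos|gap"
python3 -m crank '{"travel":[[0,0,-0.5],[0,0,-1.2],[0,0,-2],[0,0,-3],[0,0,-4]],"turn":[0,0,0,0,0]}' |grep -E "force|pos"
python3 -m crank '{"travel":[[0,0,-0.3],[0,0.8,-0.3],[0,1.8,-0.3],[0,2.8,-0.3],[0,3.8,-0.3]],"turn":[0,0,0,0,0]}' |grep -E "force|pos"
python3 - <<'E'
from h import *
T=grab("top");S=grab("scene")
for c,n in((T,"T"),(S,"S")):
    u=proj(c,(.485,-.2838,.033));h=cv2.cvtColor(c["image"],cv2.COLOR_RGB2HSV)
    x,y=u.astype(int);m=(h[y-20:y+21,x-20:x+21,1]<60).astype(np.uint8)
    n_,l,st,ce=cv2.connectedComponentsWithStats(m); k=l[20,20]; print(n,u,"comp",st[k],ce[k]+[x-20,y-20])
    r=cv2.fitEllipse(max(cv2.findContours((l==k).astype(np.uint8),0,1)[0],key=len));print(r, atz(c,(r[0][0]+x-20,r[0][1]+y-20),.0325 if n=="T" else .028))
E
```

```text
tcp_pos: [0.4797, -0.285, -0.0055]
wrist_force: [-0.5, -0.6, 1.0]
finger_gap: 0.0639
tcp_pos: [0.4789, -0.2843, 0.1554]
wrist_force: [1.8, -0.0, 0.6]
tcp_pos: [0.4311, -0.1395, 0.1664]
wrist_force: [0.2, -0.6, 0.2]
T [425.57475525 229.18153419] comp [   0    0   41   41 1681] [425. 229.]
((20.0, 20.0), (47.34236145019531, 47.34236145019531), 0.0) [ 0.48547464 -0.28254914  0.0325    ]
S [205.36779137 260.57481212] comp [  8  10  26  25 513] [205.26120858 262.13645224]
((20.252248764038086, 22.132190704345703), (24.30059814453125, 25.07562255859375), 64.48887634277344) [ 0.48466254 -0.28509382  0.028     ]
```

```bash
python3 -m crank '{"travel":[[0,0,0],[0,0,0]],"turn":[0.1,0.2]}' 46 |grep -E "gap"
python3 -m crank '{"travel":[[0,0,0]],"turn":[0.12]}' |grep -E "gap"
python3 st.py .5549 .0216 .167 90
python3 - <<'E'
from h import *
S=grab("scene");T=grab("top")
for n,lo,hi in(("red",(0,150,60),(6,255,255)),("blue",(110,150,40),(125,255,255))):
    for c in(T,S):
        m=cv2.inRange(cv2.cvtColor(c["image"],cv2.COLOR_RGB2HSV),lo,hi); cn=max(cv2.findContours(m,0,1)[0],key=cv2.contourArea); print(n,cv2.boundingRect(cn))
print(get_state()["joint_pos"])
E
```

```text
finger_gap: 0.0462
finger_gap: 0.046
t 15.43 tcp [ 0.4322 -0.1408  0.1667] gap 0.046 F [ 0.15 -0.43 -0.03] M [ 0.01  0.01 -0.02] travel [-3.048  4.075 -0.007]
turn(tool) -0.005 j6 -0.487 toolx [-1.     0.005 -0.   ]
red (281, 231, 15, 14)
red (314, 144, 15, 42)
blue (0, 269, 14, 39)
blue (364, 200, 19, 42)
[-4.92267926e-01  9.66609703e-02 -3.16988353e-01  1.15696150e+00
 -3.50905855e-05 -4.91370484e-01]
```

```bash
python3 -m crank '{"travel":[[-0.6,0.8,-0.3],[-1.2,1.6,-0.3],[-1.8,2.4,-0.3],[-2.4,3.2,-0.3],[-3.05,4.08,-0.3]],"turn":[0,0,0,0,0]}' >/dev/null
python3 -m crank '{"travel":[[0,0,0],[0,0,0],[0,0,0]],"turn":[0,0,0]}'  >/dev/null
python3 st.py .5549 .0216 .067 90
```

```text
t 16.2 tcp [0.5525 0.0208 0.1781] gap 0.0457 F [ 0.01 -0.5   0.69] M [-0.01  0.01 -0.05] travel [-0.063  0.02   2.776]
turn(tool) 0.002 j6 -0.11 toolx [-1.    -0.002  0.001]
```

```bash
python3 -m crank '{"travel":[[-0.06,0.02,0.4],[-0.06,0.02,1],[-0.06,0.02,1.4],[-0.06,0.02,1.4]],"turn":[0,0,0,0]}' |grep -E "pos|force"
python3 -m crank '{"travel":[[0,0,0.5],[0,0,1],[0,0,1.35],[0,0,1.35],[0,0,1.35]],"turn":[0,0,0,0,0]}' |grep -E "pos|force"
python3 st.py .5549 .0216 .067 90
```

```text
tcp_pos: [0.5519, 0.0204, 0.1194]
wrist_force: [-1.3, 0.2, -0.6]
tcp_pos: [0.5546, 0.0207, 0.0692]
wrist_force: [-0.7, 0.4, 0.8]
t 16.95 tcp [0.5546 0.0207 0.0692] gap 0.0455 F [-0.74  0.35  0.79] M [0.04 0.02 0.01] travel [-0.008  0.022  0.055]
turn(tool) -0.001 j6 -0.106 toolx [-1.     0.001  0.001]
```

```bash
python3 -m crank '{"travel":[[0,0,0],[0,0,0],[0,0,0],[0,0,0],[0,0,0]],"turn":[0,0,0,0,0]}' 15 35 |grep -E "pos|force|gap"
python3 -m crank '{"travel":[[0,0,-0.3],[0,0,-0.6],[0,0,-0.8],[0,0,-0.8],[0,0,-0.8]],"turn":[0,0,0,0,0]}' |grep -E "pos|force|gap"
python3 st.py .5549 .0216 .067 90
```

```text
tcp_pos: [0.5563, 0.0211, 0.0705]
wrist_force: [-0.8, -1.0, 6.3]
finger_gap: 0.0257
tcp_pos: [0.5554, 0.0217, 0.101]
wrist_force: [-0.6, -0.3, -1.5]
finger_gap: 0.0251
t 17.78 tcp [0.5554 0.0217 0.101 ] gap 0.0251 F [-0.63 -0.3  -1.46] M [-0.    0.03  0.03] travel [ 0.013 -0.002  0.85 ]
turn(tool) -0.0 j6 -0.105 toolx [-1.     0.    -0.001]
```

Gripped, lifted 31 mm, and carrying about 1.6 N. Next I'll tilt the probe in the jaws against the holder's rim by moving tool +x.

```bash
for i in 1 2 3; do python3 -m crank '{"travel":[[0.07,0,0],[0.14,0,0],[0.2,0,0],[0.2,0,0]],"turn":[0,0,0,0]}' - 25|grep -E "pos|force"; done
python3 st.py .5549 .0216 .067 90
```

```text
tcp_pos: [0.5477, 0.0218, 0.1006]
wrist_force: [5.0, 1.2, -4.5]
tcp_pos: [0.5394, 0.0218, 0.1008]
wrist_force: [4.9, 1.0, -3.2]
tcp_pos: [0.5312, 0.0217, 0.1008]
wrist_force: [4.2, 0.7, -2.3]
t 18.78 tcp [0.5312 0.0217 0.1008] gap 0.0253 F [ 4.19  0.73 -2.34] M [ 0.22 -1.12  0.04] travel [-0.591 -0.002  0.845]
turn(tool) -0.0 j6 -0.11 toolx [-1.     0.    -0.001]
```

```bash
python3 -m crank '{"travel":[[0,0,0],[-0.03,0,-0.5],[-0.03,0,-1.2],[-0.03,0,-2],[-0.03,0,-2.5]],"turn":[0,0,0,0,0]}' - 60|grep -E "pos|force"
python3 -m crank '{"travel":[[0,0,0],[0,0,0]],"turn":[0,0]}'  >/dev/null
python3 - <<'E'
from h import *
S=grab("scene");T=grab("top");s=get_state();p=s["tcp_pos"];print(p,s["wrist_force"],s["finger_gap"])
# project expected probe: grip at p+.041
g=p+[0,0,.041]
tip0=g+.1*np.array([np.sin(.26),0,-np.cos(.26)])
print("exp grip",proj(S,g),"tip@15",proj(S,tip0),"tip@0",proj(S,g-[0,0,.1]))
u=proj(S,tip0).astype(int)
np.save("S.npy",S["image"])
a=crop(S,u[0]-40,u[1]-60,80,80,6);b=crop(T,*(proj(T,tip0).astype(int)-[25,40]),53,80,6)
cv2.imwrite("pics/m10.png",np.hstack([a,b])); print(u)
E
```

```text
tcp_pos: [0.5309, 0.0215, 0.2027]
wrist_force: [0.6, 0.3, -1.7]
[0.53059    0.0216566  0.19910126] [ 0.10395609 -0.0381041  -0.90266982] 0.02531545714555184
exp grip [336.52557406 127.55763591] tip@15 [343.82739935 170.8887472 ] tip@0 [335.32167691 165.09580152]
[343 170]
```

View pics/m10.png

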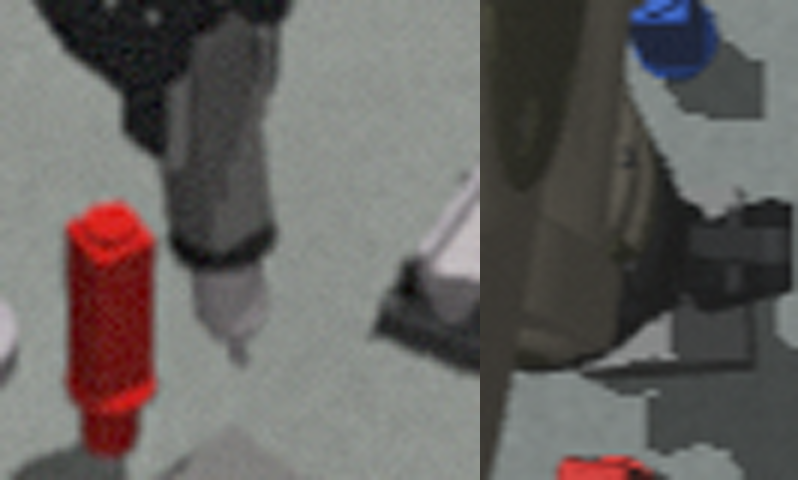

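```bash
python3 - <<'E'
from h import *
im=np.load("S.npy");np.set_printoptions(linewidth=250)
g=cv2.cvtColor(im,cv2.COLOR_RGB2GRAY)
print("cols 326..354")
for y in range(132,174,2): print(y,g[y,326:355])
E
```

```text
cols 326..354
132 [ 29  31  22  31  45  71  84  81  70  57  63  63  68  61  60  67  66  75  75  81  97 132 142 147 140 144 139 143 142]
134 [ 74  45  22  23  42  81  82  83  61  58  63  71  68  67  59  58  69  78  88  77  93 122 142 148 140 140 145 141 140]
136 [147 135 103  74  67  76  84  80  59  57  63  60  62  62  62  68  70  78  76  78  91 120 140 143 141 143 144 142 144]
138 [149 147 139 106  76  65  65  59  59  59  61  66  57  64  66  83  81  78  80  84  83 110 135 142 141 146 143 143 141]
140 [144 151 144 129  79  52  48  58  61  64  53  60  63  61  64  78  78  79  78  78  78 103 137 144 144 140 144 137 140]
142 [145 142 141 136  94  57  55  51  59  59  55  62  63  65  62  77  81  82  76  79  82  96 128 141 141 141 141 140 138]
144 [144 143 147 138  99  59  51  56  62  56  54  64  68  79  81  80  82  80  80  81  74  85 115 140 147 142 142 140 140]
146 [125 143 145 142 117  71  56  54  58  62  57  59  66  83  78  81  80  84  80  82  76  77  98 136 140 140 143 142 144]
148 [ 98 119 137 142 130  70  44  50  52  50  51  60  71  81  81  79  80  82  74  65  51  42  62 109 143 143 1
[... 775 characters left out ...]
3 144 140 112  83  89  93  93 102 100 101 112 122 121 127 130 141 141 143 141 137 142 142]
164 [ 47  51  93 137 149 140 145 141 140 139 129 106  87  96  98 105 118 123 117 123 122 140 139 142 143 141 141 143 138]
166 [ 41  49  93 139 147 143 143 141 141 142 143 136 119 107 106  92  93 101 115 128 139 139 139 141 142 145 144 140 139]
168 [ 51  56  96 139 146 143 142 144 143 141 140 142 146 143 139  96  87  95 130 141 145 141 144 141 143 143 144 142 136]
170 [ 51  56  96 147 148 146 139 142 143 143 142 140 145 145 147 126 110 102 123 138 142 139 139 138 143 137 137 136 140]
172 [ 38  52  92 136 147 145 144 140 142 143 144 145 145 146 146 140 141 141 145 141 138 141 142 143 140 140 140 138 139]
```

```bash
cat > ax.py <<'E'
from h import *
from scipy.spatial.transform import Rotation as Ro
def tilt(u1,u2,c,M):
    o,a=ray(c,u1);_,b=ray(c,u2);n=np.cross(a,b);d=np.cross(n,M[:,1]);d/=np.linalg.norm(d);d*=np.sign(d[2])
    return np.degrees(np.arctan2(d@M[:,0],-(d@M[:,2]))),d
E
python3 - <<'E'
from ax import *
s=get_state();M=Ro.from_quat(s["orientation"],scalar_first=True).as_matrix();S=grab("scene");p=s["tcp_pos"]
for a,b in(((338.4,140),(342.4,169.5)),((338.2,140),(342.4,169.5)),((339.3,146),(342.5,170))):
    t,d=tilt(a,b,S,M);print(t,d)
t,d=tilt((338.4,140),(342.4,169.5),S,M)
# point on axis: tip in plane y=p.y
tip=onplane(S,(342.4,171),p,np.array(M[:,1]));print("tip",tip,"tip-tcp",tip-p, "axis at tcp x: height", (p[0]-tip[0])/d[0]*d[2]+tip[2]-p[2])
E
```

```text
12.462472011240568 [-2.11979733e-01 -2.01335647e-05  9.77274062e-01]
12.972659491850514 [-2.20673302e-01 -1.51074503e-05  9.75347781e-01]
12.306567025553422 [-2.09319735e-01 -2.16691634e-05  9.77847252e-01]
tip [0.55220717 0.02165302 0.13988868] tip-tcp [ 2.16171743e-02 -3.58158137e-06 -5.92125757e-02] axis at tcp x: height 0.040447441025015324
```

```bash
python3 - <<'E'
from h import *
T=grab("top");S=grab("scene");R={}
np.set_printoptions(linewidth=200)
for n,c in(("T",T),("S",S)):
    g=cv2.cvtColor(c["image"],cv2.COLOR_RGB2GRAY).astype(float)
    u=proj(c,(.5143,.2334,.051));x,y=np.round(u).astype(int);w=g[y-7:y+8,x-7:x+8]
    print(n,u);print(w.astype(int))
    m=np.clip(np.percentile(w,60)-15-w,0,None)
    yy,xx=np.mgrid[y-7:y+8,x-7:x+8]; q=np.array([(m*xx).sum(),(m*yy).sum()])/m.sum(); R[n]=q; print("cen",q,atz(c,q,.051))
print(tri(T,R["T"],S,R["S"]))
E
```

```text
T [211.60402111 218.87164417]
[[159 158 157 157 155 154 154 151 152 150 149 147 146 146 143]
 [160 159 158 155 155 155 153 153 150 152 149 148 147 145 144]
 [159 158 158 157 154 154 154 151 150 150 149 149 147 146 143]
 [159 159 159 157 156 153 153 151 150 150 150 149 147 145 145]
 [159 159 158 157 155 155 152 153 150 151 149 149 146 144 144]
 [159 158 158 156 156 154 153 152 151 150 150 148 146 145 144]
 [159 158 159 156 155 154 153 152 150 151 150 148 145 144 144]
 [159 157 158 155 155 154 152 153 152 150 149 148 147 146 146]
 [159 158 157 155 155 154 153 152 151 150 149 149 147 146 144]
 [158 159 158 157 155 155 153 152 150 150 149 148 147 146 144]
 [159 158 156 156 156 154 153 152 152 150 150 148 147 146 144]
 [158 159 158 158 156 155 153 153 152 149 150 147 146 146 145]
 [159 158 157 155 155 154 154 152 151 151 149 147 147 147 144]
 [159 158 158 156 155 154 153 152 152 150 149 148 146 145 145]
 [158 158 158 156 156 155 153 152 152 150 149 147 147 146 144]]
cen [nan nan] [nan nan nan]
S [395.43617609 147.10421024]
[[187 185 184 185 183 187 184 184 185 185 185 184 185 187 182]
 [1
[... 940 characters left out ...]
     ]
 ** On entry to DLASCL parameter number  4 had an illegal value
 ** On entry to DLASCL parameter number  4 had an illegal value
 ** On entry to DLASCL parameter number  4 had an illegal value
 ** On entry to DLASCL parameter number  4 had an illegal value
 ** On entry to DLASCL parameter number  5 had an illegal value
 ** On entry to DLASCL parameter number  4 had an illegal value<stdin>:9: RuntimeWarning: invalid value encountered in divide
Traceback (most recent call last):
  File "h.py", line 18, in tri
    s=np.linalg.lstsq(np.c_[d1,-d2],o2-o1,rcond=None)[0]
      ~~~~~~~~~~~~~~~^^^^^^^^^^^^^^^^^^^^^^^^^^^^^^^^
numpy.linalg.LinAlgError: SVD did not converge in Linear Least Squares
```

```bash
python3 -m crank '{"travel":[[0.2,0.8,0],[0.4,1.7,0],[0.6,2.7,0],[0.8,3.7,0],[0.95,4.7,0]],"turn":[-0.065,-0.13,-0.195,-0.26,-0.321]}' - 90 >/dev/null
python3 -m crank '{"travel":[[0,0,0],[0,0,0],[0,0,0]],"turn":[0,0,0]}'  >/dev/null
python3 st.py .4905 .2251 .135 108.4
```

```text
t 20.28 tcp [0.4937 0.2096 0.1998] gap 0.0249 F [ 0.28 -0.48 -2.36] M [-0.02  0.06  0.02] travel [-0.049  0.394  1.621]
turn(tool) 0.0 j6 -0.069 toolx [-0.949 -0.316  0.002]
```

```bash
python3 -m crank '{"travel":[[-0.05,0.39,0.4],[-0.05,0.39,1.0],[-0.05,0.39,1.5],[-0.05,0.39,1.6],[-0.05,0.39,1.6]],"turn":[0,0,0,0,0]}' >/dev/null
python3 -m crank '{"travel":[[0,0,0],[0,0,0],[0,0,0]],"turn":[0,0,0]}'  >/dev/null
python3 st.py .4905 .2251 .110 108.4
python3 - <<'E'
from h import *
S=grab("scene");T=grab("top");np.set_printoptions(linewidth=250);p=get_state()["tcp_pos"]
tip=p+[.0205,.0068,-.0592];u=proj(S,tip);print("tip exp",tip,u)
g=cv2.cvtColor(S["image"],cv2.COLOR_RGB2GRAY)
print("cols 376..408")
for y in range(108,156,2): print(y,g[y,376:409])
print("m6 top spot",atz(T,(212.1,222.6),.051), "T proj of scene spot",proj(T,(.511,.2319,.051)))
E
```

```text
t 20.95 tcp [0.4926 0.2249 0.1382] gap 0.0251 F [-0.35  0.48 -2.05] M [-0.02  0.05 -0.05] travel [0.049 0.02  0.705]
turn(tool) -0.001 j6 -0.04 toolx [-0.949 -0.314 -0.003]
tip exp [0.51267776 0.23192955 0.07866542] [395.9673636  138.49562603]
cols 376..408
108 [138 136 138 139 138 140 142 134 107  69  49  34  25  21  42  71  80  72  61  63  60  67  74  81  97 128 141 140 138 138 137 139 140]
110 [141 140 141 137 139 137 140 144 139 134 105  75  57  64  70  74  75  59  57  62  68  79  71  68  89 130 140 139 141 142 139 143 142]
112 [140 143 141 133 139 141 140 135 143 136 112  81  57  59  61  63  61  58  57  63  72  73  72  72  84 114 132 139 140 138 138 137 137]
114 [142 138 142 136 141 140 140 136 140 140 123  79  55  52  53  55  58  50  55  61  71  76  75  71  81 109 132 139 134 140 141 136 141]
116 [145 138 142 145 143 139 142 141 146 141 126  95  61  59  58  60  54  54  60  61  65  75  79  74  77  96 125 135 139 136 136 134 137]
118 [140 145 136 135 140 141 141 141 144 141 125  89  58  51  60  56  62  55  57  60  70  72  75  67  46  63 105 137 141 139 134 136 135]
120 [141 142 1
[... 1865 characters left out ...]
123 121 145 172 174 177 175 175 176 175 174 177 180]
148 [ 83  82  81  90  88  95  91  92  97  89  92  95  92  90  82  67  81 107 139 142 133 148 155 166 174 181 180 176 178 176 176 174 176]
150 [ 79  84  90  96  93  95  93  95  91  95  94  99 108 125 127 138 158 169 171 175 178 182 181 176 177 178 175 177 177 178 173 177 179]
152 [ 87  90  96 103 128 126 128 132 131 132 148 169 181 182 180 182 183 181 180 183 179 181 177 181 177 177 181 176 177 177 179 176 176]
154 [ 95  98 110 150 183 183 181 187 183 185 183 181 181 180 178 180 179 183 179 174 179 175 178 176 179 175 178 177 177 179 178 177 178]
m6 top spot [0.50524637 0.2319626  0.051     ] T proj of scene spot [212.18061726 220.22570874]
```

```bash
python3 -m crank '{"travel":[[0.08,0.02,0.25],[0.1,0.02,0.5],[0.1,0.02,0.5],[0.1,0.02,0.5]],"turn":[0,0,0,0]}' |grep -E "pos|force"
for i in 1 2; do python3 -m crank '{"travel":[[-0.01,0,0.04],[-0.02,0,0.08],[-0.02,0,0.08]],"turn":[0,0,0]}' |grep -E "pos|force"; done
python3 st.py .4908 .225 .1105 108.4
```

```text
tcp_pos: [0.4866, 0.2244, 0.1162]
wrist_force: [0.5, 0.4, -2.3]
tcp_pos: [0.4883, 0.2249, 0.1135]
wrist_force: [-0.3, -0.3, -1.5]
tcp_pos: [0.4888, 0.2251, 0.11]
wrist_force: [0.3, 0.5, -2.2]
t 21.88 tcp [0.4888 0.2251 0.11  ] gap 0.0251 F [ 0.27  0.53 -2.18] M [-0.03 -0.02  0.01] travel [-0.047 -0.018 -0.012]
turn(tool) -0.001 j6 -0.038 toolx [-0.949 -0.315  0.   ]
```

```bash
python3 -m crank '{"travel":[[-0.04,-0.01,0],[-0.04,-0.01,0],[-0.04,-0.01,0]],"turn":[0,0,0]}' |grep -E "pos|force"
cat > tp.py <<'E'
from h import *
S=grab("scene");np.set_printoptions(linewidth=250);s=get_state();p=s["tcp_pos"];print(p,s["wrist_force"].round(2),"exp",proj(S,p+[.0205,.0068,-.0592]))
g=cv2.cvtColor(S["image"],cv2.COLOR_RGB2GRAY);print("cols 384..406")
for y in range(134,154,1): print(y,g[y,384:407])
E
python3 tp.py
```

```text
tcp_pos: [0.4906, 0.2253, 0.1104]
wrist_force: [0.3, 1.2, -1.9]
[0.49058801 0.225257   0.1103874 ] [ 0.65 -0.31 -1.3 ] exp [394.10425573 146.59537614]
cols 384..406
134 [122 102  98  91  85  75  71  75  79  87  92  91  93  97 126 139 143 140 141 141 140 143 137]
135 [103  89  96 106  95  79  84  86  96  95  99  98  97 110 130 138 142 139 141 138 137 134 140]
136 [ 90  83 104 126 114  86  81  89  93  99  92  90  98 113 131 142 140 136 139 139 141 144 134]
137 [ 84  84 129 155 142  91  81  87  93  97  95  96  99 113 132 149 156 152 151 146 146 147 141]
138 [ 84 101 148 171 149  92  76  88  89  94  96 104 109 118 142 168 175 178 181 172 169 161 153]
139 [ 86 125 168 182 148  93  76  87  90  94  97 106 115 126 157 175 185 182 184 178 180 176 173]
140 [106 147 178 184 163 121  91  82  92  96 105 111 114 133 159 176 176 177 179 177 177 178 177]
141 [134 174 181 184 175 151 105  83  88  95 103  97 113 142 166 180 177 174 178 180 174 179 183]
142 [132 165 171 170 167 152 123  99  86  85  95 109 134 165 172 177 182 178 181 180 178 178 179]
143 [109 110 117 114 119 133 143 124  96  86  97 127 
[... 324 characters left out ...]
2 177 174 174]
147 [ 95  94  97  99  92  89  77  73  66  73  96 113 108 108 137 157 175 177 175 176 176 174 177]
148 [ 94  96  91  90  92  92  82  79  75  89 120 137 136 144 159 167 175 175 180 176 182 176 176]
149 [ 91  93  92  88  93  98 100 110 111 124 137 159 173 178 177 178 177 175 177 175 182 177 178]
150 [ 96  93  93 100 110 131 149 159 165 170 172 177 179 184 178 181 182 181 177 178 179 180 177]
151 [129 127 124 129 151 173 179 183 183 180 179 179 177 181 179 176 178 176 178 176 177 180 178]
152 [180 176 175 174 179 183 182 182 180 186 179 180 183 179 181 177 178 176 179 177 178 179 177]
153 [181 182 181 183 183 178 179 179 179 176 178 182 178 181 179 181 179 181 177 180 179 181 179]
```

```bash
python3 -m crank '{"travel":[[-0.02,0.015,0.02],[-0.025,0.015,0.04],[-0.025,0.015,0.04]],"turn":[0,0,0]}' |grep -E "pos|force"
for i in 1 2; do python3 -m crank '{"travel":[[-0.005,0,0.02],[-0.01,0,0.04],[-0.01,0,0.04],[-0.01,0,0.04]],"turn":[0,0,0,0]}' |grep -E "pos|force"; done
python3 st.py .4908 .225 .1105 108.4
```

```text
tcp_pos: [0.4912, 0.226, 0.1088]
wrist_force: [-0.6, -0.4, 1.2]
tcp_pos: [0.4916, 0.2261, 0.1072]
wrist_force: [-0.8, -2.4, 1.7]
tcp_pos: [0.492, 0.2263, 0.1055]
wrist_force: [-1.8, -1.5, 1.9]
t 23.1 tcp [0.492  0.2263 0.1055] gap 0.0252 F [-1.79 -1.55  1.95] M [-0.49  0.29 -0.02] travel [ 0.038 -0.021 -0.124]
turn(tool) -0.001 j6 -0.038 toolx [-0.949 -0.315  0.   ]
```

```bash
python3 -m crank '{"travel":[[-0.004,0,0.015],[-0.008,0,0.03],[-0.008,0,0.03],[-0.008,0,0.03],[-0.008,0,0.03]],"turn":[0,0,0,0,0]}' |grep -E "pos|force"
python3 tp.py
python3 - <<'E'
from ax import *
S=grab("scene");s=get_state();g=cv2.cvtColor(S["image"],cv2.COLOR_RGB2GRAY)
np.set_printoptions(linewidth=250);print("cols 376..")
for y in range(112,134,2):print(y,g[y,376:406])
u=proj(S,(.485,-.2838,.033));h=cv2.cvtColor(S["image"],cv2.COLOR_RGB2HSV);x,y=u.astype(int)
n,l,st,ce=cv2.connectedComponentsWithStats((h[y-20:y+21,x-20:x+21,1]<60).astype(np.uint8));k=l[20,20];print("block",st[k],ce[k]+[x-20,y-20])
E
python3 st.py .4908 .225 .1105 108.4
```

```text
tcp_pos: [0.4923, 0.2264, 0.1043]
wrist_force: [-1.9, -2.8, 2.2]
[0.49226831 0.22640032 0.10433881] [-1.55 -1.64  2.75] exp [394.62221058 148.57264126]
cols 384..406
134 [124  99  74  51  36  22  18  18  26  25  21  30  26  43  82 115 139 142 143 139 143 139 144]
135 [101  94  84  91  81  51  38  36  38  33  46  48  64  78 115 134 139 144 141 143 139 140 136]
136 [ 87  79  91 122 129  93  69  68  75  77  91  89  89  93 113 136 139 138 137 137 139 133 137]
137 [ 85  74  93 136 144 100  83  86  92  93  96 101  99  94 111 139 154 152 149 149 142 145 138]
138 [ 83  77 100 139 145  99  79  85  89  96  99  97  94  97 124 160 175 179 176 177 169 164 155]
139 [ 71  83 102 138 148 102  80  84  93  88  97  91  96 108 134 163 177 180 181 178 181 178 177]
140 [ 88 104 126 151 154 110  85  85  93  99  96  99 106 117 127 161 178 184 180 178 181 180 181]
141 [111 136 176 181 160 115  84  85  86  93  94 103 113 119 139 166 177 178 180 176 177 179 178]
142 [105 136 166 170 153 110  84  85  91  92  95 107 113 123 146 176 178 185 176 176 178 178 178]
143 [ 90 103 116 114 108  94  83  82  88  97  97 107
[... 1954 characters left out ...]
3 140 119  74  51  57  59  57  60  58  63  59  74  79  76  78 100 127 141 133 138 139 137]
128 [138 140 139 143 146 143 142 147 138 119  81  59  55  57  60  56  57  58  61  72  81  82  69  77 116 136 141 141 138 137]
130 [140 142 141 144 139 142 143 145 136 117  74  55  58  60  60  55  54  60  62  71  70  67  49  42  86 126 135 138 135 138]
132 [140 140 140 138 141 142 142 142 137 112  64  32  33  29  36  43  43  48  56  68  48  39  25  57 105 136 142 139 141 137]
block [  8  10  26  25 512] [205.25195312 262.09570312]
t 23.62 tcp [0.4923 0.2264 0.1043] gap 0.025 F [-1.91 -2.95  2.81] M [-0.6   0.44  0.  ] travel [ 0.046 -0.021 -0.154]
turn(tool) -0.001 j6 -0.038 toolx [-0.949 -0.315  0.   ]
```

```bash
python3 - <<'E'
from ax import *
S=grab("scene");s=get_state();M=Ro.from_quat(s["orientation"],scalar_first=True).as_matrix();p=s["tcp_pos"]
for a,b in(((392.3,124),(394.7,145.5)),((392.3,124),(394.0,145.5)),((392.3,124),(393.5,138)),((392.2,122),(392.6,128))):
    print(tilt(a,b,S,M))
print("spot",onplane(S,(394.0,146.65),np.array([.511,.232,.051]),np.array([-.2456,-.0818,.966])),"tip",onplane(S,(394.7,146.7),np.array([.511,.232,.051]),np.array([-.2456,-.0818,.966])))
print("axis-pt",onplane(S,(392.3,124),p,M[:,1])-p, s["wrist_force"])
E
```

```text
(np.float64(13.324680776724781), array([-0.21867104, -0.07258129,  0.97309554]))
(np.float64(11.595472326669203), array([-0.1907031 , -0.06329647,  0.97960496]))
(np.float64(11.926488661338096), array([-0.19607113, -0.06507855,  0.97842777]))
(np.float64(10.894840237585557), array([-0.1793203 , -0.0595176 ,  0.98198874]))
spot [0.51091497 0.23191022 0.05097078] tip [0.51243558 0.2326949  0.05142383]
axis-pt [0.00574316 0.00190675 0.01148448] [-1.8923194  -1.86975325  2.85190557]
```

```bash
python3 -c "
from workcell import *
print(hand_in()); s=get_state(); print(s['clock'],s['tcp_pos'],s['wrist_force'],s['finger_gap'])"
```

```text
the job is handed in; nothing more can be done
None
the job is handed in; nothing more can be done
```

I put the check block in the middle tray's well. The probe is still in the gripper with its tip on the marked spot, and I handed the job in at about 24 s. No verdict was reported, so the figures below are my own last checks.

- **Check block:** I set it down on the bare table once to level it and take a higher grip. It was then lowered while held until it touched the floor of the well. After release, the scene camera puts it about 1 mm from the well's axis; the top view was blocked by the arm.
- **Probe tilt:** The tool cannot tilt, so I pivoted the probe in the jaws against the holder's rim. It measured about 12.5° in free air. In contact I got 11 to 13°, against the plate's 15°, so it is about 2 to 4° off square (limit 6°).
- **Probe tip:** It sits about 1.7 mm from the spot's centre. The contact force is about 5 to 6 N and the tip is pushed in about 6 mm; both are inferred from the wrist force and how far the arm moved.

**Checks that disagreed or are less certain:**
- The fingertips stood about 26 mm higher than the reported tool point, so my first grasp closed above the block. I then worked from the camera and contact forces.
- The wrist shows 1.5 to 2.5 N more sideways force than the slope alone explains, probably friction at the tip.
- The top-view and scene estimates of the spot differed by about 6 mm. The gripper partly hid the spot in the top view, so I used the scene view.
- I did not measure the bystanders again at the end.

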